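Unclip the spice tray and make it the upper tier of the stand

TASK

Free the spice tray from its grey transport base by squeezing the two red spring buttons on its handle towards each other, and lift it out. Lower it onto the wooden tiered stand so that all four corner holes drop over their own posts and it lies level on the shoulders, then let go so that both buttons spring out. Set it down, do not let it fall, and leave the pepper, tomato, jar and oil bottle where they stand.

Things in the scene. Friction and masses are not known exactly. Their poses are not given: they have to be found in the camera images.
- tray_grip (a point): Point to pinch: midway between the two red buttons, on the axis of the tray's black handle, 70 mm above the underside of the tray's floor; axes as tray. The handle block is 40 mm (x) by 34 mm (y), its top 87 mm above the underside. Over the two button faces (along y) it measures 54 mm with both free, 38 mm with both fully pressed
- tray: Loose pale aluminium spice tray, about 0.37 to 0.59 kg, 210 (x) x 130 (y) x 5 mm, rim to 27 mm high, four fixed white pots with lids (tops 39 mm above the underside), a 14 mm through hole in each corner at x +-92, y +-52 mm. Origin at the centre of the floor's underside; x lengthwise, y towards the left button, z up. Either way round fits the stand
- button_left (a joint): Red button on the handle's +y face, 28 mm (x) by 22 mm high: 0 sprung out, 0.008 m fully pressed in; spring 2 N rising to 6 N. Its hook below the tray's floor (down to 14 mm under it) catches under the base. The tray lifts, straight up, only while both buttons are held in by more than about 5 mm; the same squeeze carries it
- button_right (a joint): Red button with a hook on the handle's -y face, the same as the left one
- base: Grey transport base, fixed to the worktop, 225 x 145 mm, 40 mm high; origin at the centre of its underside, x along its length, z up. The tray lies clipped in its recess, floor underside 34 mm above the origin, 1.5 mm of play inside a rim 6 mm higher than the recess floor
- stand_seat (a point): Centre of the tiered stand at the height of its four post shoulders, 75 mm above the worktop; x along the stand's length, z up. When seated, the tray's floor lies on the shoulders: point tray_grip is then 70 mm above this point and the hooks hang free
- stand: Tiered stand fixed to the worktop: dark wooden board 220 (x) x 140 (y) mm with low pots on it (under 50 mm), origin at the centre of its underside. Four steel posts at x +-92, y +-52 mm, 17 mm thick up to a shoulder 75 mm high, then a brass pin 8 mm thick rising 22 mm more, tapered over the last 6 mm
- pepper: Red bell pepper with a green stalk, a bystander, 78 mm across, 95 mm high; origin at the centre of its underside
- tomato: Tomato, a bystander, 68 mm across, 54 mm high; origin at the centre of its underside
- jar: Amber glass jar with a steel lid, a bystander, 64 mm across, 85 mm high; origin at the centre of its underside
- oil: Small oil bottle with a yellow cap, a bystander, 60 mm across, 150 mm high; origin at the centre of its underside

How it is judged:
On the way, in this order (a step that is already met when the one before it is completed fails the run):
1. both buttons are pressed in together, more than 4 mm each (value of joint each of button_left, button_right above 0.004 m), for 0.1 s.
2. the tray is lifted clear of the base, its floor more than 30 mm above its place there (z of tray in the frame of base above 0.064 m), for 0.1 s.
At the end, for the whole second after the job is handed in: The tray lies at rest on the stand's four shoulders with every corner hole over its own post: centred within 7 mm, its handle point 66 to 73 mm above the shoulders, lengthwise within 0.07 rad (either way round), level within 0.035 rad, and both buttons sprung out (under 1.5 mm) (horizontal distance between tray_grip and stand_seat below 0.007 m and z of tray_grip in the frame of stand_seat between 0.066 and 0.073 m and angle between the x axis of tray and the x axis of stand_seat, either way round below 0.07 rad and angle between tray's own z axis and vertical below 0.035 rad and value of joint each of button_left, button_right below 0.0015 m and linear speed of tray below 0.02 m/s); the robot touches nothing.
It fails at once if the tray falls freely while more than 12 mm above its seat's height (contact force between tray and anything else below 0.05 N and height (world z) of tray_grip above 0.157 m).
It fails at once if the pepper is moved by more than 30 mm (distance of pepper from where it was at the start of the episode above 0.03 m).
It fails at once if the tomato is moved by more than 30 mm (distance of tomato from where it was at the start of the episode above 0.03 m).
It fails at once if the jar is moved by more than 30 mm (distance of jar from where it was at the start of the episode above 0.03 m).
It fails at once if the oil is moved by more than 30 mm (distance of oil from where it was at the start of the episode above 0.03 m).
It also fails if it takes over 50 s, if anything falls off the work surface, if the arm or the gripper's body presses on something with over 40 N, if the wrist force passes 120 N, or if a joint passes its speed limit or range.

ROBOT

A 6-joint arm with a two-finger parallel gripper is mounted at the origin on the work surface. World frame = base frame: x ahead of the robot, y to its left, z up, the work surface at z = 0. Lengths are in m, angles in rad, forces in N, time in s.
With the tool pointing down it reaches from about 0.35 to 0.775 m from the base axis. Payload 5.5 kg.
Tool frame: the origin (TCP) lies on the centre line of the jaws, within the pads' length; the fingertips stand 11 mm ahead of it and the grasp point (between the pads) lies 8 mm behind it; z points along the fingers, y is the line along which they close (so a half turn about z gives the same grasp; the last joint's range is limited). The gripper opens to 85 mm and grips with 20 to 120 N. Pads are 22 mm wide; open, the fingers measure 114 mm over their backs; the gripper's body (76 mm by 85 mm) begins 54 mm behind the grasp point. The pads swing forward as they close: fully open they stand 13 mm farther back than shut.
Start: joints at [1.209, 0.313, 0.046, 1.304, 0, 1.431], TCP at [0.127, 0.561, 0.242] pointing down, gripper open.
Joint ranges: [-2.76, 2.76], [-0.86, 1.69], [-1.03, 1.26], [-2.2, 2.34], [-1.47, 1.5], [-3.14, 3.14]. Speed limits (rad/s): [2.57, 2.57, 3.14, 3.14, 3.14, 3.14].

INTERFACE

Orientations are given as a unit quaternion [w, x, y, z].
In Python, from workcell import get_state, eyes, env gives the robot as it stands.
- The arm moves only by the shell command python3 -m inch 'ROWS' [OPENING] [FORCE]. ROWS is JSON, one flat list of numbers, 4 for each row, row after row: the shift along the tool's x, y, z in cm, then the turn about the tool's z in rad. A call has exactly 5 rows; each row shifts and turns the commanded pose from where the row before left it, along the tool's axes as they then stand; what a row does not reach is not made up. A row lasts 1/12 s, in which the tool goes at most 41.7 mm and 7.16 degrees, less where a joint would pass 70% of its speed; a pose out of reach is approached as far as the arm can. A call is refused whole if a number of a shift passes 4.17 or a number of a turn 0.125, either way. A call with a gripper value outside its range is refused whole. OPENING is the opening, from -1 (shut) to 1 (fully open), set as the call begins (- or left out, the last holds). The fingers move at their own pace and stop on an object; FORCE is the grip in N (left out, the last holds). Time passes only in rows, so rows that do not move let the fingers close, or fill a call up. It gives the time, the measured TCP pose, the force, the opening and the grip force at its end, in the units of the state.
- get_state(): the state, without advancing time (a new reading comes with each control period).
- eyes.read_camera(name): name is "scene" or "side" or "wrist"; returns the picture (420x560x3 uint8, red, green, blue); there is no depth.
- eyes.camera_info(name): a dict with "fovy" (degrees; the focal length in pixels is half the picture's height over the tangent of half this angle, whatever the lens; pixels are square), "cx", "cy" (the principal point, pixels), "xyz" and "orientation" of the camera in the world. Camera axes: x right, y down, z forward; pixel columns grow to the right and rows downward; lengths in m; the calibration is good to about 2 mm. The wrist camera is an equidistant fisheye: a pixel r from the principal point sees the ray r / f radians off the axis. A picture is of the moment at which its call begins: read the wrist's pose just before it. camera_info takes no time and is no camera call; for the wrist camera it gives the pose at the moment of the call.
- env.hand_in(): hands the job in; it is judged then, once.
The state is a dict: "clock": time; "joint_pos": joint angles; "qvel": joint speeds; "tau": joint torques, N m; "tcp_pos": TCP position; "orientation": TCP orientation; "wrist_force": force on the tool from outside, world axes, zero at the start; "ft_torque": the same for the moment, N m; "finger_gap": finger opening in m; "grip_force": force on a finger pad.
Only numpy, scipy, OpenCV 4.12 (cv2) and the standard library are available. Lean on these libraries where they do the work, as an engineer would, in place of code of your own. Each camera call takes 0.05 s, during which the arm holds its last target. There are 200 camera calls.

## Working session

There is one attempt and no reset: what is moved stays moved. The work goes in short steps, Python scripts to look and compute and a shell command to move; the robot and the scene stay as the last step left them, time stands still between calls to the robot, and variables do not carry over. Pictures are saved under pics/ and viewed, at most 10 in all, crops included, and the job is handed in when it is done.

```bash
mkdir -p pics; python3 - <<'E'
from workcell import get_state, eyes
import cv2
s=get_state();print({k:s[k] for k in('clock','tcp_pos','orientation','finger_gap')})
for n in("scene","side","wrist"):
    print(n,eyes.camera_info(n))
    cv2.imwrite(f"pics/{n}0.png",eyes.read_camera(n)[:,:,::-1])
a=cv2.imread("pics/scene0.png");b=cv2.imread("pics/side0.png")
E
```

```text
{'clock': 0.0, 'tcp_pos': array([0.12630548, 0.56044172, 0.24139784]), 'orientation': array([-2.34761801e-04,  1.10663476e-01,  9.93857499e-01, -9.01108731e-04]), 'finger_gap': 0.08561479285392454}
scene {'fovy': 46.10214674840809, 'cx': 277.90713679712235, 'cy': 208.52311825432847, 'xyz': array([1.24173531, 0.36494988, 1.4014046 ]), 'orientation': array([-0.13344661,  0.48450159,  0.83535969, -0.22276535])}
side {'fovy': 48.09298857106937, 'cx': 284.8390456251824, 'cy': 204.05745451940737, 'xyz': array([-0.05633707, -0.81226311,  1.17840241]), 'orientation': array([-0.34829135,  0.87810377, -0.3064052 ,  0.11722947])}
wrist {'fovy': 65.70646984690485, 'cx': 280.70940154369106, 'cy': 212.74027587243324, 'xyz': array([0.06005748, 0.57636022, 0.37449241]), 'orientation': array([0.10577692, 0.7740014 , 0.61865785, 0.08363937])}
```

View pics/scene0.png

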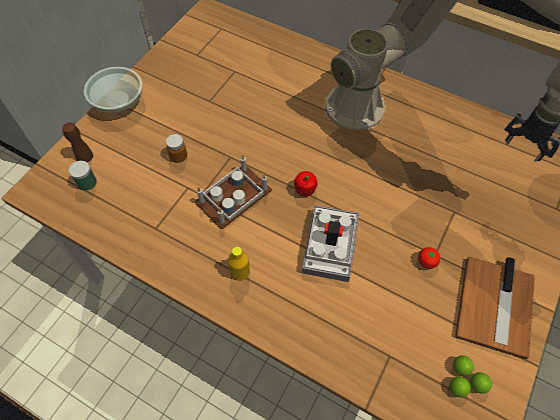

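View pics/wrist0.png

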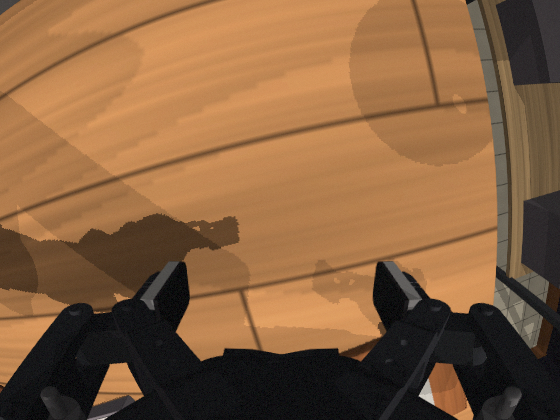

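View pics/side0.png

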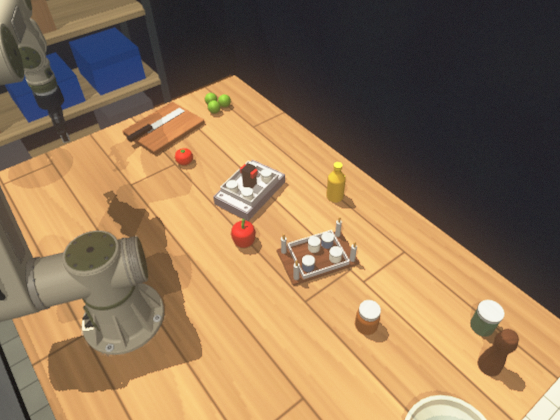

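The scene view shows the tray at about (332,243) with its red and black handle at (333,232), and the stand at (232,193). Its four posts are near (201,197), (243,163), (265,182) and (221,213). The pepper is at (306,183), the oil bottle at (238,264), the tomato at (429,258) and the jar at (176,148). In the side view the tray is at (250,188) and the stand at (318,253). The wrist view shows only the table and the fingers.

```bash
cat > h.py <<'E'
import numpy as np, cv2
from scipy.spatial.transform import Rotation as R
from workcell import get_state, eyes
def rot(q): return R.from_quat(np.r_[q[1:],q[0]])
def ray(ci,uv,fish=False):
    f=210/np.tan(np.radians(ci['fovy'])/2); x=(uv[0]-ci['cx']);y=(uv[1]-ci['cy'])
    if fish:
        r=np.hypot(x,y);t=r/f; d=np.array([x/r*np.sin(t),y/r*np.sin(t),np.cos(t)])
    else: d=np.array([x,y,f])/np.sqrt(x*x+y*y+f*f)
    return np.array(ci['xyz']),rot(ci['orientation']).apply(d)
def onz(ci,uv,z,fish=False):
    o,d=ray(ci,uv,fish); return o+d*(z-o[2])/d[2]
def cross(rs):
    A=sum(np.eye(3)-np.outer(d,d) for o,d in rs); b=sum((np.eye(3)-np.outer(d,d))@o for o,d in rs)
    p=np.linalg.solve(A,b); return p,[np.linalg.norm(np.cross(p-o,d)) for o,d in rs]
def proj(ci,p,fish=False):
    f=210/np.tan(np.radians(ci['fovy'])/2); c=rot(ci['orientation']).inv().apply(np.array(p)-ci['xyz'])
    if fish:
        r=np.hypot(c[0],c[1]);t=np.arctan2(r,c[2]); return ci['cx']+f*t*c[0]/r,ci['cy']+f*t*c[1]/r
    return ci['cx']+f*c[0]/c[2],ci['cy']+f*c[1]/c[2]
E
python3 - <<'E'
from h import *
S=eyes.camera_info('scene');D=eyes.camera_info('side')
f=lambda a:np.round(a,4)
for n,a,b in [('handle',(333,232),(249,176)),('stand',(232,193),(318,253)),('pepper',(306,183),(243,234)),('oilcap',(237,252),(338,167)),('tomato',(429,258),(184,157)),('jar',(176,141),(369,312))]:
    p,e=cross([ray(S,a),ray(D,b)]);print(n,f(p),f(e))
a=cv2.imread("pics/scene0.png");b=cv2.imread("pics/side0.png")
c=lambda im,x,y:cv2.resize(im[y:y+75,x:x+100],(400,300),interpolation=cv2.INTER_CUBIC)
cv2.imwrite("pics/c1.png",np.vstack([np.hstack([c(a,283,205),c(a,185,150)]),np.hstack([c(b,200,145),c(b,268,210)])]))
E
```

```text
handle [0.5602 0.1783 0.0804] [0.0003 0.0003]
stand [ 0.563  -0.1819  0.019 ] [0.0023 0.0023]
pepper [0.4179 0.0139 0.0355] [0.0003 0.0003]
oilcap [ 0.7807 -0.0201  0.1365] [0.0001 0.0001]
tomato [0.4637 0.4654 0.0225] [0.0003 0.0003]
jar [ 0.5101 -0.439   0.0706] [0.0015 0.0015]
```

View pics/c1.png

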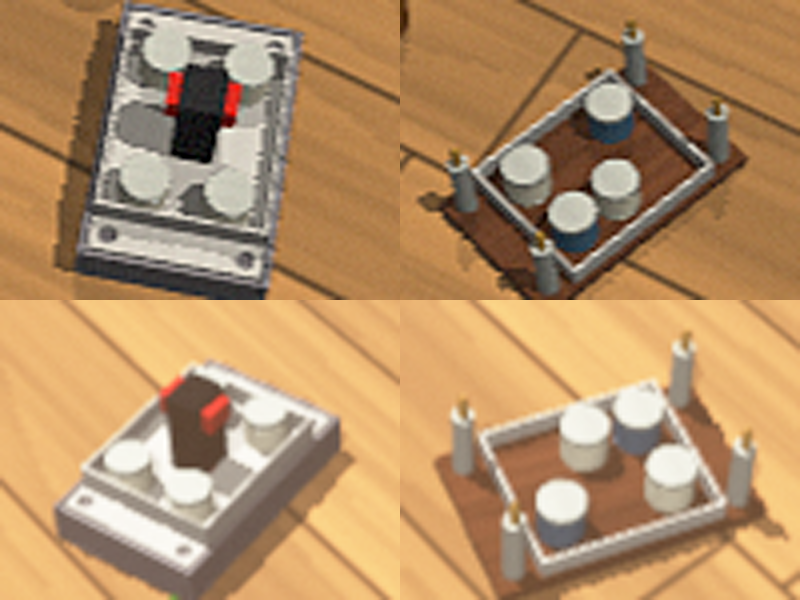

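The crop shows the tray with red buttons either side of the black handle, and tray holes in the scene view at crop (105,233), (246,259), (280,42) and (140,27). The stand's brass pin tips are in the scene crop at (629,24), (717,102), (456,153) and (540,236), and in the side crop at (686,335), (746,436), (462,404) and (514,507).

```bash
python3 - <<'E'
from h import *
S=eyes.camera_info('scene');D=eyes.camera_info('side')
f=lambda a:np.round(a,4)
g=lambda u,v,x,y:((u+.5)/4-.5+x,(v+.5)/4-.5+y)
sp=[g(u-400,v,185,150) for u,v in[(629,24),(717,102),(456,153),(540,236)]]
dp=[g(u-400,v-300,268,210) for u,v in[(686,335),(746,436),(462,404),(514,507)]]
P=[onz(S,q,.096) for q in sp];Q=[onz(D,q,.096) for q in dp]
print('S',f(P));print('D',f(Q)); print(f(np.mean(P,0)),f(np.mean(Q,0)))
print('tray holes S',f([onz(S,g(u,v,283,205),.039) for u,v in[(105,233),(246,259),(280,42),(140,27)]]))
print('tray holes D',f([onz(D,g(u,v-300,200,145),.039) for u,v in[(84,500),(183,550)]]))
def red(n,x,y,w=100,h=75):
    im=cv2.imread(f'pics/{n}0.png')[y:y+h,x:x+w];b,G,r=[im[...,i].astype(int) for i in range(3)]
    k,l,st,c=cv2.connectedComponentsWithStats(((r>120)&(G<80)&(b<80)).astype(np.uint8))
    return [(st[i,4],c[i]+[x,y]) for i in range(1,k) if st[i,4]>8]
for n,ci,x,y in(('scene',S,315,212),('side',D,235,155)):
    for a,c in red(n,x,y,45,40): print(n,a,f(c),f(onz(ci,c,.104)))
E
```

```text
S [[ 0.465  -0.2019  0.096 ]
 [ 0.4951 -0.101   0.096 ]
 [ 0.6384 -0.2536  0.096 ]
 [ 0.6687 -0.1557  0.096 ]]
D [[ 0.6579 -0.1627  0.096 ]
 [ 0.6252 -0.2622  0.096 ]
 [ 0.482  -0.1092  0.096 ]
 [ 0.4528 -0.2059  0.096 ]]
[ 0.5668 -0.178   0.096 ] [ 0.5545 -0.185   0.096 ]
tray holes S [[0.6682 0.1564 0.039 ]
 [0.6345 0.2574 0.039 ]
 [0.4536 0.1998 0.039 ]
 [0.4968 0.0973 0.039 ]]
tray holes D [[0.4557 0.2007 0.039 ]
 [0.488  0.101  0.039 ]]
scene 26 [326.1923 226.3462] [0.5653 0.1558 0.104 ]
scene 27 [340.5926 229.4074] [0.5532 0.1976 0.104 ]
side 33 [252.8788 174.2727] [0.562  0.1554 0.104 ]
```

```bash
python3 -m inch '[-3.38,-1.85,0,0,-3.38,-1.85,0,0,-3.38,-1.85,0,0,-3.38,-1.85,0,0,-3.38,-1.85,0,0]' 1 40
```

```text
clock: 0.57
tcp_pos: [0.2718, 0.4322, 0.2421]
orientation: [-0.0, 0.11, 0.994, -0.0]
wrist_force: [-0.2, 1.2, 0.4]
finger_gap: 0.0851
grip_force: 0.0
```

```bash
python3 -m inch '[-3.38,-1.85,0,0,-3.38,-1.85,0,0,-3.38,-1.85,0,0,-3.38,-1.85,0,0,-3.38,-1.85,0,0]'
```

```text
clock: 0.98
tcp_pos: [0.4165, 0.3046, 0.2422]
orientation: [-0.0, 0.111, 0.994, 0.0]
wrist_force: [0.0, 0.4, 0.2]
finger_gap: 0.0852
grip_force: 0.0
```

```bash
python3 -m inch '[-3.38,-1.85,0,0,-3.38,-1.85,0,0,-3.38,-1.85,0,0,-3.38,-1.85,0,0,-3.38,-1.85,0,0]'
```

```text
clock: 1.4
tcp_pos: [0.5611, 0.1771, 0.2421]
orientation: [-0.0, 0.111, 0.994, 0.0]
wrist_force: [1.7, 0.7, 0.0]
finger_gap: 0.0852
grip_force: 0.0
```

```bash
python3 -m inch '[0,0,0,-0.107,0,0,0,-0.107,0,0,0,-0.107,0,0,0,-0.107,0,0,0,-0.107]'
python3 - <<'E'
from h import *
s=get_state();W=eyes.camera_info('wrist');cv2.imwrite('pics/w1.png',eyes.read_camera('wrist')[:,:,::-1])
print(s['tcp_pos'],rot(s['orientation']).as_matrix().round(4),s['joint_pos'],W)
E
```

```text
clock: 1.82
tcp_pos: [0.56, 0.1784, 0.2418]
orientation: [-0.001, -0.158, 0.987, 0.0]
wrist_force: [0.7, -0.2, -0.7]
finger_gap: 0.0851
grip_force: 0.0
[0.55995225 0.17839924 0.24175493] [[-9.499e-01 -3.127e-01 -1.000e-03]
 [-3.127e-01  9.499e-01 -1.000e-04]
 [ 1.000e-03  3.000e-04 -1.000e+00]] [ 1.71827998e-01  3.39193409e-01  8.12424900e-02  1.31387935e+00
  1.01628595e-04 -1.46174123e-01] {'fovy': 65.70646984690485, 'cx': 280.70940154369106, 'cy': 212.74027587243324, 'xyz': array([0.49545988, 0.15802133, 0.37480658]), 'orientation': array([0.07872385, 0.58115822, 0.80259638, 0.10907212])}
```

View pics/w1.png

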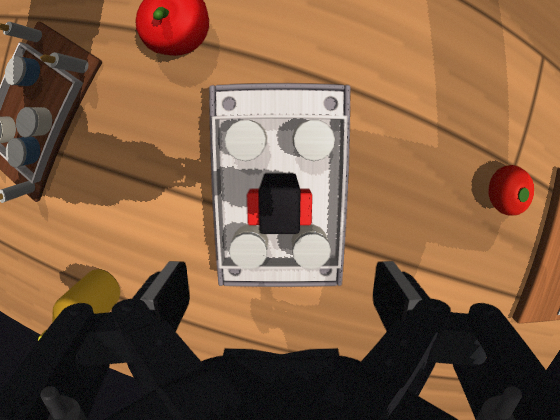

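The wrist view has the tray square-on. Its far holes are at (229,103) and (331,103), its near holes at about (235,270) and (321,271), and the red buttons are at about (252,207) and (307,207).

```bash
python3 - <<'E'
from h import *
W=eyes.camera_info('wrist');s=get_state();M=rot(s['orientation']).as_matrix()
im=cv2.imread('pics/w1.png').astype(int);b,g,r=[im[...,i] for i in range(3)]
m=((r>130)&(g<70)&(b<70));m[:170]=0;m[240:]=0;m[:,:220]=0;m[:,340:]=0
k,l,st,c=cv2.connectedComponentsWithStats(m.astype(np.uint8))
for i in range(1,k):
    if st[i,4]>30: print(st[i],c[i])
f=lambda p:np.round(p,4)
t=lambda p:f(M.T@(p-s['tcp_pos'])*100)
for uv in[(229,103),(331,103),(235,270),(321,271)]:
    p=onz(W,uv,.039,True);print(f(p),t(p))
for i in range(1,k):
    if st[i,4]>30:
        p=onz(W,c[i],.110,True);print('btn',f(p),t(p))
g_=im.max(2)
gray=cv2.cvtColor(im.astype(np.uint8),cv2.COLOR_BGR2GRAY)
for uv in[(229,103),(331,103)]:
    y,x=uv[1],uv[0];w=gray[y-9:y+10,x-9:x+10];d=(w<130);ys,xs=np.nonzero(d);print(xs.mean()+x-9,ys.mean()+y-9,d.sum())
E
```

```text
[300 193  12  32 373] [305.57372654 208.71849866]
[248 194  11  31 306] [252.59477124 208.96405229]
[0.4898 0.1002 0.039 ] [ 9.1156 -5.2049 20.2899]
[0.4568 0.1993 0.039 ] [ 9.1049  5.2369 20.2924]
[0.6648 0.1592 0.039 ] [-9.3561 -5.163  20.2739]
[0.6347 0.2531 0.039 ] [-9.4805  4.6992 20.2762]
btn [0.555  0.1999 0.11  ] [-0.2245  2.1815 13.1836]
btn [0.5694 0.1575 0.11  ] [-0.2428 -2.2909 13.1825]
230.04761904761904 101.30952380952381 42
333.9756097560976 102.07317073170732 41
```

```bash
python3 -m inch '[-0.15,-0.05,2,0,0,0,2,0,0,0,2,0,0,0,2,0,0,0,2,0]'
```

```text
clock: 2.28
tcp_pos: [0.5614, 0.1787, 0.1412]
orientation: [-0.0, -0.155, 0.988, 0.0]
wrist_force: [0.4, -0.4, -0.5]
finger_gap: 0.0854
grip_force: 0.0
```

```bash
python3 -m inch '[0,0,1.5,0,0,0,1.5,0,0,0,1,0,0,0,0.6,0,0,0,0,0]'
```

```text
clock: 2.7
tcp_pos: [0.5607, 0.1786, 0.0949]
orientation: [-0.001, -0.156, 0.988, 0.0]
wrist_force: [0.4, 1.0, -0.1]
finger_gap: 0.0855
grip_force: 0.0
```

```bash
python3 -m inch '[0,0,0,0,0,0,0,0,0,0,0,0,0,0,0,0,0,0,0,0]' -1 40; python3 -m inch '[0,0,0,0,0,0,0,0,0,0,0,0,0,0,0,0,0,0,0,0]'
```

```text
clock: 3.12
tcp_pos: [0.5633, 0.1782, 0.0989]
orientation: [0.002, -0.156, 0.988, -0.001]
wrist_force: [-2.2, -4.2, 10.5]
finger_gap: 0.0338
grip_force: 41.9
clock: 3.53
tcp_pos: [0.5633, 0.1782, 0.099]
orientation: [0.002, -0.156, 0.988, -0.001]
wrist_force: [-1.6, -3.1, 9.8]
finger_gap: 0.0337
grip_force: 41.6
```

The gap of 33.7 mm is the bare handle, not the pressed buttons. I'll look before moving.

```bash
python3 - <<'E'
from h import *
a=eyes.read_camera('wrist')[:,:,::-1];b=eyes.read_camera('side')[:,:,::-1];c=eyes.read_camera('scene')[:,:,::-1]
z=lambda im,x,y,w,h:cv2.resize(im[y:y+h,x:x+w],(400,300),interpolation=cv2.INTER_CUBIC)
cv2.imwrite('pics/g1.png',np.vstack([np.hstack([z(a,80,120,400,300),z(a,180,180,200,150)]),np.hstack([z(b,200,135,100,75),z(c,283,195,100,75)])]))
E
```

```text
(no output)
```

View pics/g1.png

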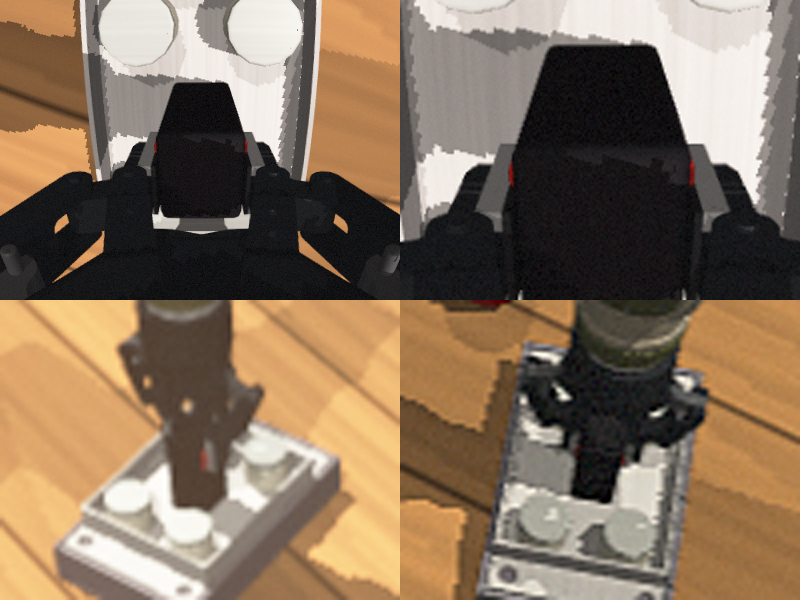

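The pads are on the buttons: only thin red slivers remain at about crop (512,172) and (690,172), and the handle is centred. I'll start a gentle lift with a firmer grip.

```bash
python3 -m inch '[0,0,-0.2,0,0,0,-0.2,0,0,0,-0.3,0,0,0,-0.3,0,0,0,-0.4,0]' -1 60
```

```text
clock: 4.1
tcp_pos: [0.5609, 0.1787, 0.1099]
orientation: [-0.001, -0.156, 0.988, 0.0]
wrist_force: [-0.3, 0.3, -4.8]
finger_gap: 0.033
grip_force: 60.1
```

```bash
python3 -m inch '[0,0,-0.2,0,0,0,-0.2,0,0,0,-0.2,0,0,0,-0.2,0,0,0,0,0]'; python3 - <<'E'
from h import *
b=eyes.read_camera('side')[:,:,::-1];c=eyes.read_camera('scene')[:,:,::-1]
z=lambda im,x,y,w,h:cv2.resize(im[y:y+h,x:x+w],(400,300),interpolation=cv2.INTER_CUBIC)
cv2.imwrite('pics/g2.png',np.hstack([z(b,200,135,100,75),z(c,283,195,100,75)]))
E
```

```text
clock: 4.52
tcp_pos: [0.5618, 0.1788, 0.1187]
orientation: [0.0, -0.156, 0.988, 0.0]
wrist_force: [-0.4, -0.0, -2.6]
finger_gap: 0.0333
grip_force: 60.1
```

View pics/g2.png

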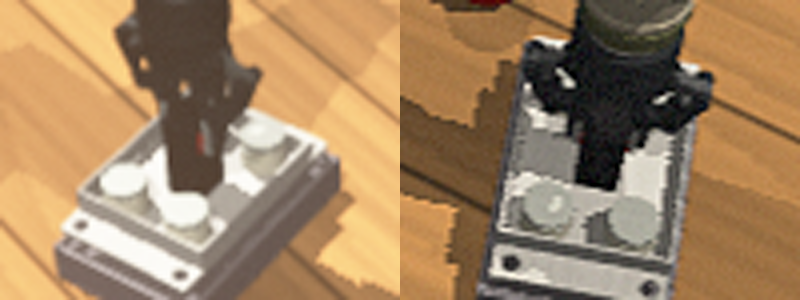

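The tray is level and about 2 cm clear of the base, with the buttons held in. I'll raise it and carry it halfway, then re-measure the pins with the wrist camera.

```bash
python3 -m inch '[0,0,-1.5,0,0,0,-2,0,0,0,-2.5,0,0,0,-2.5,0,0,0,-1.5,0]'
```

```text
clock: 5.03
tcp_pos: [0.5623, 0.1789, 0.2209]
orientation: [0.001, -0.156, 0.988, 0.0]
wrist_force: [-0.2, 0.1, -3.7]
finger_gap: 0.0333
grip_force: 60.5
```

```bash
python3 -m inch '[0.28,-0.85,0,0,0.56,-1.71,0,0,0.56,-1.71,0,0,0.56,-1.71,0,0,0.56,-1.71,0,0]'
```

```text
clock: 5.45
tcp_pos: [0.5604, 0.0964, 0.2166]
orientation: [-0.001, -0.156, 0.988, 0.0]
wrist_force: [0.1, 0.7, -3.1]
finger_gap: 0.0334
grip_force: 60.5
```

```bash
python3 -m inch '[0.56,-1.71,0,0,0.56,-1.71,0,0,0.56,-1.71,0,0,0.28,-0.85,0,0,0,0,0,0]'; python3 - <<'E'
from h import *
s=get_state();W=eyes.camera_info('wrist');cv2.imwrite('pics/w2.png',eyes.read_camera('wrist')[:,:,::-1])
print(s['tcp_pos'],s['joint_pos'],W)
import pickle;pickle.dump((s,W),open('w2.pkl','wb'))
E
```

```text
clock: 5.87
tcp_pos: [0.5605, 0.0328, 0.2171]
orientation: [-0.001, -0.155, 0.988, -0.0]
wrist_force: [0.4, -0.2, -3.5]
finger_gap: 0.0335
grip_force: 60.6
[0.56054591 0.0327669  0.21706046] [-8.43231389e-02  2.96623065e-01 -3.88091160e-02  1.23708474e+00
 -4.79009001e-04 -3.94589330e-01] {'fovy': 65.70646984690485, 'cx': 280.70940154369106, 'cy': 212.74027587243324, 'xyz': array([0.49598922, 0.01291475, 0.35015101]), 'orientation': array([0.07893449, 0.58428414, 0.80038984, 0.10843201])}
```

View pics/w2.png

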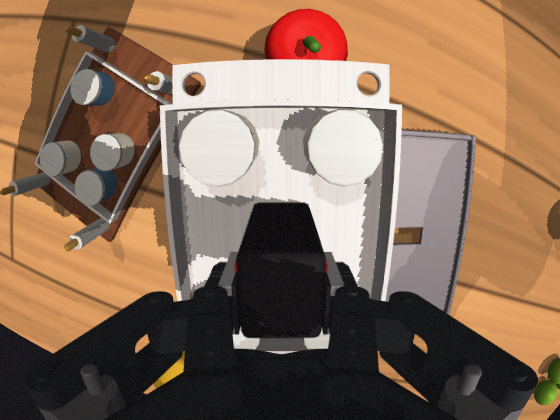

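All four brass pin tips are visible, at about (72,32), (149,78), (5,190) and (68,246). The tray's front holes are at (194,83) and (369,83), symmetric about the image centre, so the tray sits square in the hand.

```bash
cat > pins.py <<'E'
from h import *
def brass(im,regions,thr=25):
    out=[]
    hsv=cv2.cvtColor(im,cv2.COLOR_BGR2HSV)
    for x,y,r in regions:
        x0,y0=max(x-r,0),max(y-r,0);w=hsv[y0:y+r+1,x0:x+r+1]
        m=(w[...,0]>14)&(w[...,0]<28)&(w[...,1]>140)&(w[...,2]<190)
        ys,xs=np.nonzero(m);out.append((len(xs),xs.min()+x0,xs.max()+x0,xs.mean()+x0,ys.mean()+y0) if len(xs) else None)
    return out
E
python3 - <<'E'
from pins import *
import pickle
s,W=pickle.load(open('w2.pkl','rb'));M=rot(s['orientation']).as_matrix()
im=cv2.imread('pics/w2.png')
uv=[(72,32),(149,78),(5,190),(68,246)]
print(brass(im,[(u,v,14) for u,v in uv]))
f=lambda p:np.round(p,4)
P=np.array([onz(W,q,.096,True) for q in uv]);print(f(P),'centre',f(P.mean(0)))
print('len',[round(np.linalg.norm(P[i]-P[j]),4) for i,j in((0,1),(2,3),(0,2),(1,3),(0,3),(1,2))])
for i,j in((0,2),(1,3)): d=P[j]-P[i];print('yaw',np.arctan2(d[1],d[0]))
for i,j in((0,1),(2,3)): d=P[j]-P[i];print('yaw',np.arctan2(-d[0],d[1]))
# static cameras: project the wrist points to check
S=eyes.camera_info('scene');D=eyes.camera_info('side')
print([f(proj(S,p)) for p in P],[f(proj(D,p)) for p in P])
# tray holes: height from 104 mm spacing, then position
for z in(.145,.150,.155,.16):
    a,b=[onz(W,q,z,True) for q in((194,83.5),(369,83.5))]
    print(z,np.linalg.norm(a-b).round(4),[f(M.T@(p-s['tcp_pos'])*100) for p in(a,b)])
E
```

```text
[(217, np.int64(58), np.int64(86), np.float64(70.94930875576037), np.float64(30.912442396313367)), (107, np.int64(144), np.int64(158), np.float64(151.4485981308411), np.float64(79.30841121495327)), (97, np.int64(0), np.int64(14), np.float64(6.979381443298969), np.float64(190.04123711340208)), (105, np.int64(64), np.int64(77), np.float64(70.4), np.float64(244.8095238095238))]
[[ 0.4592 -0.196   0.096 ]
 [ 0.4873 -0.1019  0.096 ]
 [ 0.6278 -0.2512  0.096 ]
 [ 0.6591 -0.1552  0.096 ]] centre [ 0.5584 -0.1761  0.096 ]
len [np.float64(0.0982), np.float64(0.101), np.float64(0.1774), np.float64(0.1799), np.float64(0.204), np.float64(0.2051)]
yaw -0.3167346431213864
yaw -0.30094353673003765
yaw -0.2900705416988075
yaw -0.31459044147543674
[array([244.3552, 155.1074]), array([264.8814, 173.2408]), array([201.1402, 185.728 ]), array([221.4559, 206.3451])] [array([295.6677, 257.9961]), array([283.0043, 233.2882]), array([352.164 , 240.8844]), array([337.7378, 216.7636])]
0.145 0.111 [array([ 9.5876, -5.4097,  7.2219]), array([9.5892, 5.6917, 7.2243])]
0.15 0.1083 [array([ 9.5191, -5.2758,  6.7218]), array([9.5207, 5.555 , 6.7241])]
0.155 0.1056 [array([ 9.4506, -5.1419,  6.2217]), array([9.4521, 5.4183, 6.224 ])]
0.16 0.1029 [array([ 9.3822, -5.0081,  5.7216]), array([9.3836, 5.2816, 5.7238])]
```

```bash
python3 - <<'E'
from pins import *
import pickle
s,W=pickle.load(open('w2.pkl','rb'));M=rot(s['orientation']).as_matrix()
S=eyes.camera_info('scene');D=eyes.camera_info('side')
g=lambda u,v,x,y:((u+.5)/4-.5+x,(v+.5)/4-.5+y)
wp=[(72,32),(149,78),(5,190),(68,246)]
sp=[g(u-400,v,185,150) for u,v in[(629,24),(717,102),(456,153),(540,236)]]
dp=[g(u-400,v-300,268,210) for u,v in[(514,507),(462,404),(746,436),(686,335)]]
P=[]
for a,b,c in zip(sp,dp,wp):
    p,e=cross([ray(S,a),ray(D,b),ray(W,c,True)]);P.append(p);print(p.round(4),np.round(e,4))
P=np.array(P)
Z=np.array([92,52]);T=np.array([[-92,-52],[-92,52],[92,-52],[92,52]])/1000
def fit(P):
    q=P[:,:2]-P[:,:2].mean(0);yaw=np.arctan2((T[:,0]*q[:,1]-T[:,1]*q[:,0]).sum(),(T*q).sum())
    return P.mean(0).round(4),round(yaw,4)
print('all',fit(P))
for n,ci,pp,fi in(('S',S,sp,0),('D',D,dp,0),('W',W,wp,1)): 
    A=np.array([onz(ci,q,P[:,2].mean(),fi) for q in pp]);print(n,fit(A))
E
```

```text
[ 0.4582 -0.2033  0.0876] [0.0029 0.0025 0.0004]
[ 0.4876 -0.1046  0.0866] [0.0019 0.0017 0.0015]
[ 0.6323 -0.2584  0.0869] [0.0017 0.0016 0.0016]
[ 0.6639 -0.159   0.0883] [0.0012 0.0013 0.0011]
all (array([ 0.5605, -0.1813,  0.0873]), np.float64(-0.3018))
S (array([ 0.5623, -0.1816,  0.0873]), np.float64(-0.2968))
D (array([ 0.5594, -0.18  ,  0.0873]), np.float64(-0.3055))
W (array([ 0.5605, -0.1825,  0.0873]), np.float64(-0.3073))
```

```bash
python3 -m inch '[0.35,-1.06,0,0,0.65,-2.06,0,0,0.65,-2.06,0,0,0.65,-2.06,0,0,0.65,-2.06,0,0]'
```

```text
clock: 6.33
tcp_pos: [0.5617, -0.0629, 0.2181]
orientation: [-0.0, -0.157, 0.988, 0.0]
wrist_force: [-0.1, -0.4, -3.9]
finger_gap: 0.0334
grip_force: 60.7
```

```bash
python3 -m inch '[0.65,-2.06,0,0,0.65,-2.06,0,0,0.65,-2.06,0,0,0.65,-2.06,0,0,0.65,-2.06,0,0]'
```

```text
clock: 6.75
tcp_pos: [0.5626, -0.1712, 0.2181]
orientation: [-0.0, -0.157, 0.988, 0.0]
wrist_force: [1.1, 0.3, -4.1]
finger_gap: 0.0334
grip_force: 60.7
```

```bash
python3 -m inch '[0.3,-1.0,0,0.04,0,0,0,0.07,0,0,0,0.07,0,0,0,0.07,0,0,0,0.07]'; python3 -m inch '[0,0,0,0.07,0,0,0,0.07,0,0,0,0.07,0,0,0,0.05,0,0,0,0.034]'
```

```text
clock: 7.17
tcp_pos: [0.5628, -0.1805, 0.218]
orientation: [-0.0, 0.005, 1.0, 0.0]
wrist_force: [0.5, 0.7, -3.3]
finger_gap: 0.0331
grip_force: 60.8
clock: 7.58
tcp_pos: [0.5629, -0.1802, 0.218]
orientation: [-0.0, 0.151, 0.989, 0.0]
wrist_force: [-0.6, -0.3, -3.6]
finger_gap: 0.0333
grip_force: 60.9
```

```bash
python3 -m inch '[0,0,0.6,0,0,0,1,0,0,0,1,0,0,0,0.6,0,0,0,0,0]'; python3 - <<'E'
from h import *
s=get_state();W=eyes.camera_info('wrist');cv2.imwrite('pics/w3.png',eyes.read_camera('wrist')[:,:,::-1])
M=rot(s['orientation']).as_matrix()
print(s['tcp_pos'],M.round(4),s['wrist_force'])
import pickle;pickle.dump((s,W),open('w3.pkl','wb'))
E
```

```text
clock: 8.0
tcp_pos: [0.5614, -0.1804, 0.1835]
orientation: [-0.002, 0.15, 0.989, 0.001]
wrist_force: [-0.5, 0.7, -4.3]
finger_gap: 0.0333
grip_force: 60.8
[ 0.56138285 -0.18035515  0.18353441] [[-9.552e-01  2.960e-01 -4.000e-03]
 [ 2.960e-01  9.552e-01  2.100e-03]
 [ 4.400e-03  8.000e-04 -1.000e+00]] [-0.46660565  0.6788107  -4.30726925]
```

View pics/w3.png

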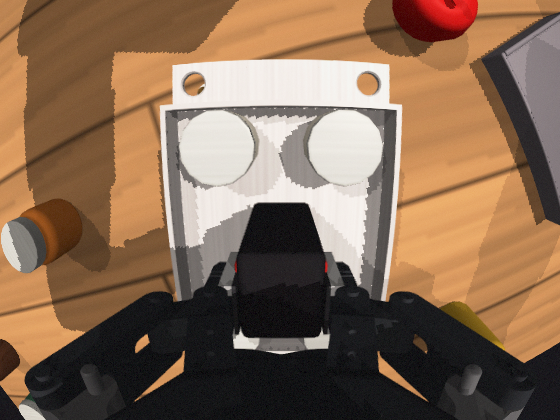

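The front holes are at (194,83) and (369,83), with a brass edge showing inside the left one at about (204,91). I'll check numerically where the pins should appear and what the holes show.

```bash
python3 - <<'E'
from pins import *
import pickle
s,W=pickle.load(open('w3.pkl','rb'));M=rot(s['orientation']).as_matrix()
im=cv2.imread('pics/w3.png')
c=np.array([.5605,-.1815]);y=-.302;e=np.array([[np.cos(y),-np.sin(y)],[np.sin(y),np.cos(y)]])
for t in((-.092,-.052),(-.092,.052)):
    p=c+e@t
    for z in(.075,.091,.097): print(t,z,np.round(proj(W,[*p,z],True),1))
# hole outlines: not-white inside
hsv=cv2.cvtColor(im,cv2.COLOR_BGR2HSV)
for x in(194,369):
    w=hsv[68:100,x-16:x+17]; m=(w[...,1]>70).astype(np.uint8)
    k,l,st,cc=cv2.connectedComponentsWithStats(m);i=max(range(1,k),key=lambda i:st[i,4]);print(st[i]+[x-16,68,0,0,0],cc[i]+[x-16,68])
    q=onz(W,st[i,:2]+[x-16,68]+st[i,2:4]/2-.5,s['tcp_pos'][2]-.060,True);print(M.T@(q-s['tcp_pos'])*100)
a=cv2.resize(im[65:105,170:220],(400,320),interpolation=cv2.INTER_CUBIC);b=cv2.resize(im[65:105,345:395],(400,320),interpolation=cv2.INTER_CUBIC)
cv2.imwrite('pics/holes.png',np.hstack([a,b]))
for x in(194,369): 
  print(x); [print(' '.join('%2d/%3d'%(hsv[v,u,0],hsv[v,u,2]) for u in range(x-12,x+14,2))) for v in range(73,97,3)]
E
```

```text
(-0.092, -0.052) 0.075 [208.   94.7]
(-0.092, -0.052) 0.091 [203.   92.7]
(-0.092, -0.052) 0.097 [201.   91.9]
(-0.092, 0.052) 0.075 [348.2  94.6]
(-0.092, 0.052) 0.091 [352.8  92.5]
(-0.092, 0.052) 0.097 [354.7  91.7]
[184  74  21  22 346] [193.79479769  84.20520231]
[ 9.41269611 -5.11044494  6.03727371]
[357  73  21  22 363] [367.03856749  83.6584022 ]
[9.46845512 5.22607044 6.04596552]
194
15/243 17/245 16/224  9/174 12/160 20/104 11/112 12/108 10/141  9/179 11/242 11/244 12/244
12/243 12/193  9/137 10/ 98 14/215 14/221 14/220 14/219 14/214 14/201 13/159 10/236 11/245
14/196 11/108 14/185 15/221 14/216 14/202 14/188 14/173 14/160 14/147 13/131 11/161 10/244
12/175 11/120 15/189 14/173 14/163 14/144 14/130 15/119 15/122 14/131 14/143 13/161 12/244
11/162 13/133 14/131 14/120 14/124 14/131 14/143 14/153 14/163 14/175 18/230 18/228 13/244
 9/213 11/128 14/141 14/152 14/163 14/175 14/183 15/194 14/200 18/124 18/ 95 12/204 11/244
15/235 13/174 14/189 14/198 14/199 14/201 14/202 14/198 17/116 18/115 11/206 12/245 13/245
16/243 14/238 13/230 13/181 14/195 13/199 13/199 13/193 17/171 14/227 14/242 10/245 13/244
369
24/245 24/239  8/179 14/130 14/147 14/137 12/ 81  9/113 14/154 13/193 17/245 17/245 30/244
13/227 13/204 14/209 14/208 14/208 14/207 14/208 14/207 13/139 20/ 92  8/158 19/241 30/244
14/204 14/209 14/207 14/208 14/204 14/204 14/206 14/203 14/204 14/173  0/ 77 13/162 30/244
13/206 14/206 14/202 14/200 14/203 14/203 14/201 14/201 14/199 14/200 13/126 11/142 19/229
13/208 14/199 14/200 14/202 14/205 14/202 14/204 14/205 14/206 14/207 14/166 11/139 19/234
16/230 14/206 14/206 14/209 14/208 15/208 14/208 14/214 14/211 15/210 13/118  9/175 21/242
24/245 10/233 14/215 15/211 15/214 14/215 14/213 14/214 14/218 14/161 11/181 15/227 24/245
17/245 18/245 17/242 17/229 13/218 14/215 14/218 14/220 14/172  8/219 13/240 15/245 24/245
```

```bash
python3 -m inch '[0.2,-0.05,0.4,0,0,0,0.5,0,0,0,0.4,0,0,0,0,0,0,0,0,0]'; python3 -m inch '[0,0,0,0,0,0,0,0,0,0,0,0,0,0,0,0,0,0,0,0]'; python3 - <<'E'
from pins import *
s=get_state();W=eyes.camera_info('wrist');im=eyes.read_camera('wrist')[:,:,::-1].copy();cv2.imwrite('pics/w4.png',im)
M=rot(s['orientation']).as_matrix();print(s['tcp_pos'],M.round(4))
import pickle;pickle.dump((s,W),open('w4.pkl','wb'))
c=eyes.read_camera('scene')[:,:,::-1];d=eyes.read_camera('side')[:,:,::-1]
z=lambda im,x,y,w,h:cv2.resize(im[y:y+h,x:x+w],(400,300),interpolation=cv2.INTER_CUBIC)
cv2.imwrite('pics/v4.png',np.vstack([np.hstack([z(im,174,68,40,30),z(im,349,68,40,30)]),np.hstack([z(c,180,140,100,75),z(d,265,195,100,75)])]))
E
```

```text
clock: 8.47
tcp_pos: [0.5605, -0.181, 0.173]
orientation: [-0.0, 0.15, 0.989, 0.0]
wrist_force: [0.1, -0.7, -3.9]
finger_gap: 0.0334
grip_force: 60.8
clock: 8.88
tcp_pos: [0.5608, -0.1811, 0.1734]
orientation: [0.0, 0.15, 0.989, -0.0]
wrist_force: [0.9, -0.0, -3.5]
finger_gap: 0.0334
grip_force: 60.8
[ 0.560802   -0.18107633  0.17343764] [[-9.551e-01  2.962e-01  3.000e-04]
 [ 2.962e-01  9.551e-01 -1.000e-04]
 [-3.000e-04  0.000e+00 -1.000e+00]]
```

View pics/v4.png

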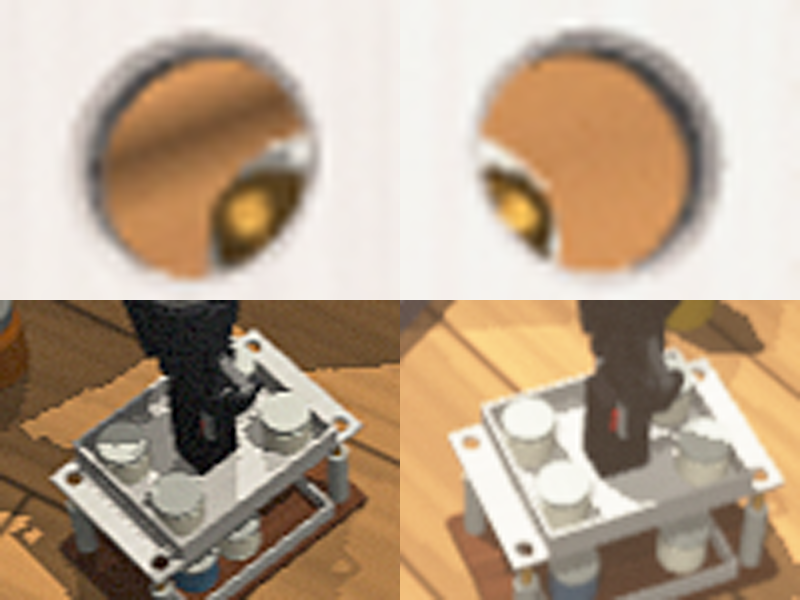

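The pin tips show through the front holes at about (199,89) and (361,89) in the wrist image, against hole centres (193.9,83.7) and (368.8,83.5). The static views show the posts under the corners.

```bash
python3 - <<'E'
from h import *
import pickle
s,W=pickle.load(open('w4.pkl','rb'));M=rot(s['orientation']).as_matrix()
t=lambda uv,z:(M.T@(onz(W,uv,z,True)-s['tcp_pos'])*100).round(3)
for uv in((198.5,88.5),(360.5,88.5)):print('pin',t(uv,.097))
for z in(s['tcp_pos'][2]-.060,s['tcp_pos'][2]-.058):
  for uv in((193.5,83.3),(368.3,83.2)):print('hole',t(uv,z))
E
```

```text
pin [ 9.34  -5.237  7.641]
pin [9.324 5.215 7.641]
hole [ 9.484 -5.131  5.997]
hole [9.486 5.295 5.997]
hole [ 9.456 -5.077  5.797]
hole [9.458 5.241 5.797]
```

Correct by −1.3 mm in x and −1 mm in y, then lower in small steps while watching the force.

```bash
python3 -m inch '[-0.13,-0.1,0,0,0,0,0.2,0,0,0,0.3,0,0,0,0.3,0,0,0,0,0]'
```

```text
clock: 9.45
tcp_pos: [0.5611, -0.1821, 0.1642]
orientation: [-0.001, 0.15, 0.989, 0.0]
wrist_force: [-0.4, 0.7, -3.6]
finger_gap: 0.0331
grip_force: 60.8
```

```bash
python3 -m inch '[0,0,0.3,0,0,0,0.3,0,0,0,0.3,0,0,0,0.3,0,0,0,0.3,0]'
```

```text
clock: 9.87
tcp_pos: [0.5616, -0.1823, 0.1499]
orientation: [-0.0, 0.15, 0.989, 0.0]
wrist_force: [0.7, 0.2, -3.8]
finger_gap: 0.0329
grip_force: 60.8
```

No side force with the pins about 12 mm into the holes. I'll go down to the shoulders.

```bash
python3 -m inch '[0,0,0.2,0,0,0,0.2,0,0,0,0.2,0,0,0,0.1,0,0,0,0,0]'
```

```text
clock: 10.28
tcp_pos: [0.5615, -0.1823, 0.143]
orientation: [-0.0, 0.15, 0.989, 0.0]
wrist_force: [-0.3, 0.7, -4.1]
finger_gap: 0.0331
grip_force: 60.8
```

```bash
python3 -m inch '[0,0,0.1,0,0,0,0.1,0,0,0,0.1,0,0,0,0,0,0,0,0,0]'
```

```text
clock: 10.7
tcp_pos: [0.5617, -0.1824, 0.1404]
orientation: [0.0, 0.15, 0.989, 0.0]
wrist_force: [0.0, -0.5, -4.2]
finger_gap: 0.0336
grip_force: 60.8
```

```bash
python3 -m inch '[0,0,0.1,0,0,0,0.1,0,0,0,0,0,0,0,0,0,0,0,0,0]'
```

```text
clock: 11.12
tcp_pos: [0.5618, -0.1824, 0.1401]
orientation: [0.001, 0.15, 0.989, -0.0]
wrist_force: [-3.7, 2.2, 6.6]
finger_gap: 0.0334
grip_force: 62.1
```

```bash
python3 -m inch '[0,0,0.1,0,0,0,0,0,0,0,0,0,0,0,0,0,0,0,0,0]'
```

```text
clock: 11.53
tcp_pos: [0.5618, -0.1824, 0.14]
orientation: [0.001, 0.15, 0.989, -0.0]
wrist_force: [-5.5, 3.4, 12.1]
finger_gap: 0.0331
grip_force: 62.7
```

It is seated at TCP z 0.140, exactly as predicted. Release and back off.

```bash
python3 -m inch '[0,0,0,0,0,0,0,0,0,0,0,0,0,0,0,0,0,0,0,0]' 1; python3 -m inch '[0,0,-0.5,0,0,0,-1.5,0,0,0,-2,0,0,0,-2,0,0,0,-2,0]'
```

```text
clock: 11.95
tcp_pos: [0.5619, -0.1825, 0.1373]
orientation: [0.0, 0.15, 0.989, -0.0]
wrist_force: [0.0, -0.7, -0.1]
finger_gap: 0.0853
grip_force: 0.0
clock: 12.37
tcp_pos: [0.5616, -0.1824, 0.2184]
orientation: [0.0, 0.15, 0.989, 0.0]
wrist_force: [0.4, -1.5, -0.5]
finger_gap: 0.0851
grip_force: 0.0
```

```bash
python3 -m inch '[0,0,-2,0,0,0,-2,0,0,0,-1,0,0,0,0,0,0,0,0,0]'; python3 - <<'E'
from h import *
s=get_state();W=eyes.camera_info('wrist');im=eyes.read_camera('wrist')[:,:,::-1].copy();cv2.imwrite('pics/w5.png',im)
print(s['tcp_pos'],s['finger_gap'],s['wrist_force'])
M=rot(s['orientation']).as_matrix()
b,g,r=[im[...,i].astype(int) for i in range(3)]
# buttons: expected places if seated
e=rot(s['orientation']).as_matrix()
c=np.array([.5610,-.1822]);y=-.302;E=np.array([[np.cos(y),-np.sin(y)],[np.sin(y),np.cos(y)]])
m=((r>110)&(g<70)&(b<70));m[:150]=0;m[300:]=0;m[:,:200]=0;m[:,360:]=0
k,l,st,cc=cv2.connectedComponentsWithStats(m.astype(np.uint8))
for i in range(1,k):
    if st[i,4]>30:
        yc=st[i,1]+st[i,3]/2
        for u in(st[i,0]-.5,st[i,0]+st[i,2]-.5): print('red',st[i],'tool',(M.T@(onz(W,(u,yc),.151,True)-s['tcp_pos'])*100).round(2))
# pins now above the holes: brass blobs
hsv=cv2.cvtColor(im,cv2.COLOR_BGR2HSV)
for t in((-.092,-.052),(-.092,.052),(.092,-.052),(.092,.052)):
    u,v=proj(W,[*(c+E@t),.097],True);u0,v0=int(u),int(v);w=hsv[max(v0-20,0):v0+21,u0-20:u0+21];mm=(w[...,1]>110)
    ys,xs=np.nonzero(mm);print(t,(round(u,1),round(v,1)),'coloured',mm.sum(),(xs.mean()+u0-20,ys.mean()+max(v0-20,0)) if len(xs) else None)
E
```

```text
clock: 12.78
tcp_pos: [0.5619, -0.1825, 0.2674]
orientation: [0.0, 0.15, 0.989, -0.0]
wrist_force: [-0.3, -0.4, 0.2]
finger_gap: 0.0855
grip_force: 0.0
[ 0.56191311 -0.1825118   0.2673639 ] 0.08552658372588978 [-0.33049649 -0.35538616  0.24756534]
red [303 189  13  38 436] tool [ 0.29  1.79 11.64]
red [303 189  13  38 436] tool [ 0.29  2.83 11.64]
red [247 190  13  38 424] tool [ 0.21 -2.66 11.64]
red [247 190  13  38 424] tool [ 0.21 -1.62 11.64]
(-0.092, -0.052) (np.float64(223.9), np.float64(99.2)) coloured 693 (np.float64(215.76911976911975), np.float64(92.81962481962482))
(-0.092, 0.052) (np.float64(336.3), np.float64(99.2)) coloured 613 (np.float64(343.0489396411093), np.float64(91.66884176182708))
(0.092, -0.052) (np.float64(230.7), np.float64(281.2)) coloured 989 (np.float64(226.5510616784631), np.float64(287.5813953488372))
(0.092, 0.052) (np.float64(329.4), np.float64(281.3)) coloured 928 (np.float64(332.13900862068965), np.float64(288.5635775862069))
```

The buttons measure 54.9 mm across, so both have sprung out. The tray is where it was seated and the robot is clear.

```bash
python3 -c "
from workcell import env
print(env.hand_in())"
```

```text
the job is handed in; nothing more can be done
None
```

The tray is on the stand's four posts with both buttons sprung out and the arm clear; I handed the job in at about 13 s, but no verdict came back.

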